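# Build a drying crib of crossed slats on the banding wheel

## Task

Finish the open drying crib on the banding wheel, where the two bottom slats already lie parallel. Lay the two shorter slats flat and square across them, centred, one near each end of the bottom slats but not past it; then lay the two longer slats across the short ones, centred, directly above the bottom pair. Do not shift the bottom slats, and leave the bowl, the jar and the brush tin where they stand.

Things in the scene. Friction and masses are not known exactly. Their poses are not given: they have to be found in the camera images.
- wheel: low potter's banding wheel: round grey metal wheel head, 250 in diameter, its flat top 50 above the bench, on a black foot. It is locked and does not turn. Origin at the centre of its underside on the bench; z up; x along the length of the two bottom slats, y across them. The bottom slats' centres lie at y = +45 and -45 and x = 0, with their undersides on the wheel head.
- base_a: straight bare pale-wood slat, 180 long, 24 wide, 18 thick. Origin at its centre; x along its length, y its width, z its thickness (up at the start). Bottom slat of the crib, already laid on the wheel head on the wheel's +y side.
- base_b: straight bare pale-wood slat, 180 long, 24 wide, 18 thick. Origin at its centre; x along its length, y its width, z its thickness (up at the start). Bottom slat of the crib, already laid on the wheel head on the wheel's -y side.
- short_a: straight bare pale-wood slat, 130 long, 24 wide, 18 thick. Origin at its centre; x along its length, y its width, z its thickness (up at the start). One of the two loose shorter slats. At the start it lies flat on the ware board, one of four roughly parallel slats about 90 apart; which slat lies at which place varies. Weighs 20 to 57 g.
- short_b: straight bare pale-wood slat, 130 long, 24 wide, 18 thick. Origin at its centre; x along its length, y its width, z its thickness (up at the start). The other loose shorter slat. At the start it lies flat on the ware board, one of four roughly parallel slats about 90 apart; which slat lies at which place varies. Weighs 20 to 57 g.
- long_a: straight bare pale-wood slat, 180 long, 24 wide, 18 thick. Origin at its centre; x along its length, y its width, z its thickness (up at the start). One of the two loose longer slats. At the start it lies flat on the ware board, one of four roughly parallel slats about 90 apart; which slat lies at which place varies. Weighs 20 to 57 g.
- long_b: straight bare pale-wood slat, 180 long, 24 wide, 18 thick. Origin at its centre; x along its length, y its width, z its thickness (up at the start). The other loose longer slat. At the start it lies flat on the ware board, one of four roughly parallel slats about 90 apart; which slat lies at which place varies. Weighs 20 to 57 g.
- wareboard: fixed grey fibre-cement board, 240 (x) by 360 (y), 12 thick, lying on the bench; the four loose slats start on it, their lengths roughly along its x. Origin at the centre of its underside, z up.
- bowl: bystander: terracotta bowl, 110 across the rim, 50 high, standing on the bench. Origin at the centre of its underside.
- glaze_jar: bystander: closed jar, 68 in diameter, 85 high. Origin at the centre of its underside.
- brush_tin: bystander: white tin, 72 in diameter, 90 high, with brushes standing up to about 210. Origin at the centre of its underside.
There are look-alikes about, which are no part of the job. Leave any black or purple look-alike of the short_b alone.

How it is judged:
By the outcome, as a careful person would: the job done as asked, in the order asked, and still so for the second after the job is handed in, with the robot touching nothing.
It also fails if it takes over 72 s, if anything falls off the work surface, if the arm or the gripper's body presses on something with over 40 N, if the wrist force passes 120 N, or if a joint passes its speed limit or range.

## Robot

A 6-joint arm with a two-finger parallel gripper is mounted at the origin on the work surface. World frame = base frame: x ahead of the robot, y to its left, z up, the work surface at z = 0. Lengths are in m, angles in rad, forces in N, time in s.
With the tool pointing down it reaches from about 0.275 to 0.825 m from the base axis. Payload 5.2 kg.
Tool frame: the origin (TCP) lies midway between the tips of the shut fingers; the grasp point (between the pads) lies behind it (robot.grip_depth is the z of the grasp point in the tool frame, in m); z points along the fingers, y is the line along which they close (so a half turn about z gives the same grasp; the last joint's range is limited). The gripper opens to 93 mm and grips with 3 to 60 N. Pads are 15 mm wide; open, the fingers measure 128 mm over their backs; the gripper's body (75 mm by 188 mm) begins 65 mm behind the grasp point.
Start: joints at [-1.311, 0.259, 1.535, -0, 1.348, -0.203], TCP at [0.246, -0.492, 0.219] pointing down, gripper open.
Joint ranges: [-3.14, 3.14], [-0.91, 2.08], [0.19, 2.58], [-1.22, 4.36], [0.22, 2.71], [-3.12, 3.12]. Speed limits (rad/s): [2.57, 2.57, 3.14, 3.14, 3.14, 3.14].

## Interface

Orientations are given as a unit quaternion [w, x, y, z].
In Python, from workcell import robot gives the robot as it stands.
- The arm moves only by the tool carry_out, never from a script. Its arguments are lists of equal length, an entry for each row: "rotation": the turn, a rotation vector about the tool's x, y, z in units of 5 degrees (1.0 is 5 degrees), a list of three; "travel": the shift along the tool's x, y, z in units of 40 mm (1.0 is 40 mm), a list of three; "gripper": the closure, from 0 (fully open) to 1 (shut). A call has exactly 5 rows; each row is the pose to reach, as a shift and turn from the pose commanded when the call began, along the tool's axes at that moment; what a row does not reach only later rows make up. A row lasts 1/10 s, in which the tool goes at most 50 mm and 8.59 degrees, less where a joint would pass 70% of its speed; a pose out of reach is approached as far as the arm can. A call with a gripper value outside its range is refused whole. The fingers move at their own pace and stop on an object; the grip force is fixed at half the most. Time passes only in rows, so rows that repeat a pose let the fingers close, or fill a call up. It gives the time, the measured TCP pose, the force, the opening and the grip force at its end, in the units of the state.
- robot.observe(): the state, without advancing time (a new reading comes with each control period).
- robot.get_image(name): name is "scene" or "top"; returns a dict with "img" (480x640x3 uint8, blue, green, red), "range_z" (480x640 float32, m along the optical axis (not along the pixel's ray), 0 where there is no reading), "fovy" (degrees; the focal length in pixels is half the picture's height over the tangent of half this angle, whatever the lens; pixels are square), "cx", "cy" (the principal point, pixels), "k1" (the pictures are not rectified: a ray, as slopes to the right and down, at radius r is drawn at 1 + k1 r^2 times it, then the intrinsics apply), "pose" (4x4, takes a point from camera to world coordinates). Camera axes: x right, y down, z forward; pixel columns grow to the right and rows downward; lengths in m; the calibration is good to about 2 mm. A picture is of the moment at which its call begins.
- robot.finish_job(): hands the job in; it is judged then, once.
The state is a dict: "time_s": time; "qpos": joint angles; "qd": joint speeds; "joint_efforts": joint torques, N m; "ee_pos": TCP position; "orientation": TCP orientation; "force": force on the tool from outside, world axes, zero at the start; "moment": the same for the moment, N m; "finger_gap": finger opening in m; "gripper_force": force on a finger pad.
Only numpy, scipy, OpenCV 4.12 (cv2) and the standard library are available. Lean on these libraries where they do the work, as an engineer would, in place of code of your own. Each camera call takes 0.05 s, during which the arm holds its last target. There are 200 camera calls.

## Working session

There is one attempt and no reset: what is moved stays moved. The work goes in short steps, Python scripts to look and compute and a tool call to move; the robot and the scene stay as the last step left them, time stands still between calls to the robot, and variables do not carry over. Pictures are saved under pics/ and viewed, at most 10 in all, crops included, and the job is handed in when it is done.

Besides the shell and the picture viewer there is one more tool, called after "Call:" in YAML: its name, and indented under it one key for each argument. carry_out: Moves the arm, as the interface text tells. Its arguments: {"type":"object","properties":{"rotation":{"type":"array","items":{"type":"array","items":{"type":"number"}}},"travel":{"type":"array","items":{"type":"array","items":{"type":"number"}}},"gripper":{"type":"array","items":{"type":"number"}}},"required":["rotation","travel","gripper"]}

```bash
mkdir -p pics; ls
cat > h.py <<'E'
import numpy as np, cv2
from workcell import robot
def rays(d,uv):
    f=240/np.tan(np.radians(d["fovy"])/2)
    p=np.atleast_2d(uv).astype(float)
    K=np.array([[f,0,d["cx"]],[0,f,d["cy"]],[0,0,1]])
    q=(p-[d["cx"],d["cy"]])/f; s=q.copy()
    for _ in range(30): s=q/(1+d["k1"]*(s**2).sum(1,keepdims=True))
    return np.c_[s,np.ones(len(s))]
def onplane(d,uv,z):
    r=rays(d,uv)@d["pose"][:3,:3].T; o=d["pose"][:3,3]
    return o+r*((z-o[2])/r[:,2])[:,None]
def cloud(d):
    v,u=np.mgrid[:480,:640]
    r=rays(d,np.c_[u.ravel(),v.ravel()])*d["range_z"].reshape(-1,1)
    return (r@d["pose"][:3,:3].T+d["pose"][:3,3]).reshape(480,640,3)
E
python3 - <<'E'
from h import *
for n in("scene","top"):
    d=robot.get_image(n); cv2.imwrite(f"pics/{n}0.png",d["img"]); np.savez(f"{n}0.npz",**d)
    print(n,d["fovy"],d["cx"],d["cy"],d["k1"],d["pose"].round(3).tolist(),(d["range_z"]>0).mean())
s=robot.observe();print(s, robot.grip_depth)
E
```

```text
pics
scene 52.90545882936264 322.09522461549585 240.34657012914323 -0.0889023501648619 [[0.863, 0.345, -0.369, 0.886], [0.505, -0.593, 0.627, -0.714], [-0.002, -0.728, -0.686, 0.837], [0.0, 0.0, 0.0, 1.0]] 0.9957942708333334
top 57.75493520311903 323.1441290114518 242.61892339352408 0.008430162351751282 [[-0.011, -0.994, 0.111, 0.393], [-1.0, 0.013, 0.014, -0.052], [-0.015, -0.111, -0.994, 1.12], [0.0, 0.0, 0.0, 1.0]] 0.996005859375
{'time_s': 0.1, 'qpos': array([-1.31079379e+00,  2.59278980e-01,  1.53595041e+00, -1.36490328e-05,
        1.34799748e+00, -2.02808930e-01]), 'qd': array([ 0.00015873, -0.0018061 , -0.00322599,  0.00201965, -0.00010066,
        0.00077939]), 'joint_efforts': array([ 1.09754386e-03, -4.38212478e+01, -2.84643173e+01,  7.20274681e-02,
        3.61455220e-02, -4.70629402e-05]), 'ee_pos': array([ 0.24544173, -0.4916589 ,  0.21790539]), 'orientation': array([-8.16584210e-04,  9.73344285e-01,  2.29347411e-01, -3.00153879e-05]), 'force': array([0.46608296, 0.08469932, 0.40700116]), 'moment': array([0.01613219, 0.01908934, 0.01322948]), 'gripper_force': 0.0, 'finger_gap': 0.0928685256569248} -0.0188
```

View pics/top0.png

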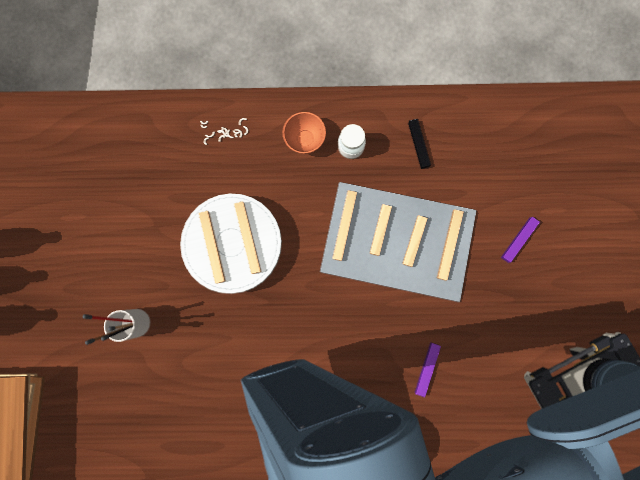

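View pics/scene0.png

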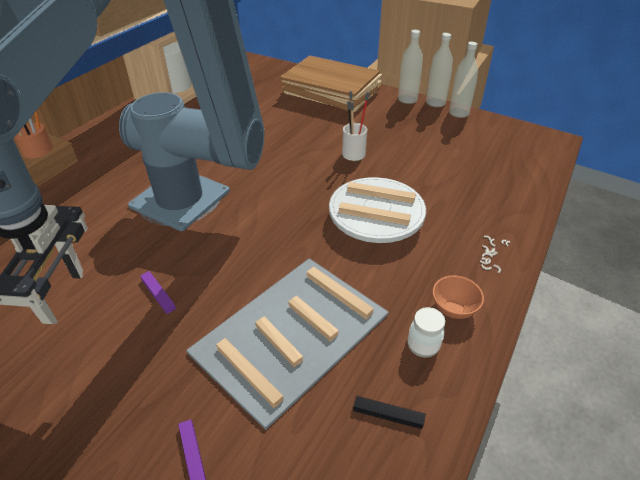

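The top view shows the wheel at (231,243) with its two bottom slats. On the board are four pale slats: long (346,226), short (381,230), short (416,241), long (451,245). The look-alikes are black (420,143) and purple (521,240) and (428,370), so the bare pale-wood ones on the board are the ones meant. I'll measure them and confirm with a crop.

```bash
cat >> h.py <<'E'
def slats(d,zr=None,amin=150,hi=0.02):
    """top faces of pale slats: colour mask -> contour -> rect on the plane of its own height"""
    hsv=cv2.cvtColor(d["img"],cv2.COLOR_BGR2HSV)
    m=cv2.inRange(hsv,(10,50,150),(28,160,255))
    P=cloud(d); out=[]
    n,l,st,c=cv2.connectedComponentsWithStats(m)
    for i in range(1,n):
        if st[i,4]<amin or st[i,4]>3000: continue
        z=np.median(P[l==i][:,2])
        k=((l==i)&(abs(P[...,2]-z)<0.006)).astype(np.uint8)
        ct=max(cv2.findContours(k,cv2.RETR_EXTERNAL,cv2.CHAIN_APPROX_NONE)[0],key=len)[:,0]
        w=onplane(d,ct,z)[:,:2]
        (x,y),(a,b),t=cv2.minAreaRect((w*1000).astype(np.float32))
        bx=cv2.boxPoints(((x,y),(a,b),t)); e=max((bx[1]-bx[0],bx[2]-bx[1]),key=np.linalg.norm)
        g=w.mean(0)
        out.append((c[i].round().tolist(),[round(x,1),round(y,1)],round(z*1000,1),[round(max(a,b)),round(min(a,b))],round(np.degrees(np.arctan(e[1]/e[0])),1)))
    return out
E
python3 - <<'E'
from h import *
for n in("top","scene"):
    d=dict(np.load(f"{n}0.npz")); print(n,*slats(d),sep="\n")
    if n=="top": 
        cv2.imwrite("pics/crop0.png",cv2.resize(d["img"][160:320,160:490],None,fx=2.4,fy=2.4,interpolation=cv2.INTER_CUBIC))
        P=cloud(d)
        hsv=cv2.cvtColor(d["img"],cv2.COLOR_BGR2HSV)
        k=((abs(P[...,2]-.05)<.006)&(hsv[...,1]<40)&(np.hypot(*(np.mgrid[:480,:640]-np.array([243,231])[:,None,None]))<70)).astype(np.uint8)
        ct=np.vstack(cv2.findContours(k,0,1)[0])[:,0]; print("wheel",cv2.minEnclosingCircle((onplane(d,ct,.05)[:,:2]*1000).astype(np.float32)))
E
```

```text
top
([311.0, 135.0], [800.7, -2.3], np.float64(9.6), [54, 46], np.float32(-14.0))
([344.0, 225.0], [560.3, -91.8], np.float64(31.1), [180, 24], np.float32(-13.3))
([247.0, 238.0], [527.4, 148.3], np.float64(69.0), [179, 23], np.float32(14.2))
([380.0, 229.0], [547.3, -182.4], np.float64(31.2), [130, 24], np.float32(-15.7))
([450.0, 244.0], [507.6, -355.3], np.float64(31.2), [180, 25], np.float32(-15.6))
([211.0, 247.0], [505.4, 235.4], np.float64(68.7), [178, 23], np.float32(14.5))
([415.0, 241.0], [518.1, -267.7], np.float64(30.9), [130, 25], np.float32(-18.7))
([11.0, 427.0], [91.1, 682.0], np.float64(84.6), [227, 56], np.float32(4.0))
wheel ((516.5023803710938, 191.8272705078125), 124.7319564819336)
scene
([456.0, 2.0], [326.7, 1263.3], np.float64(248.4), [237, 91], np.float32(34.7))
([130.0, 26.0], [-345.2, 261.8], np.float64(350.0), [306, 23], np.float32(89.9))
([157.0, 67.0], [-406.9, 372.4], np.float64(164.1), [72, 23], np.float32(-13.0))
([137.0, 77.0], [-557.4, 371.4], np.float64(99.2), [42, 12], np.float32(-32.3))
([332.0, 74.0], [54.1, 762.7], np.float64(83.2), [298, 218], np.float32(2.5))
([381.0, 192.0], [509.0, 230.8], np.float64(65.6), [178, 36], np.float32(14.6))
([374.0, 213.0], [530.7, 144.2], np.float64(65.6), [178, 35], np.float32(14.4))
([339.0, 292.0], [562.6, -95.0], np.float64(28.5), [181, 30], np.float32(-13.3))
([454.0, 294.0], [780.1, 30.3], np.float64(23.9), [77, 39], np.float32(41.8))
([313.0, 317.0], [550.9, -185.4], np.float64(28.8), [132, 27], np.float32(-15.6))
([279.0, 340.0], [521.9, -270.2], np.float64(29.8), [131, 25], np.float32(-18.7))
([249.0, 372.0], [509.4, -358.5], np.float64(29.4), [180, 26], np.float32(-15.5))
```

View pics/crop0.png

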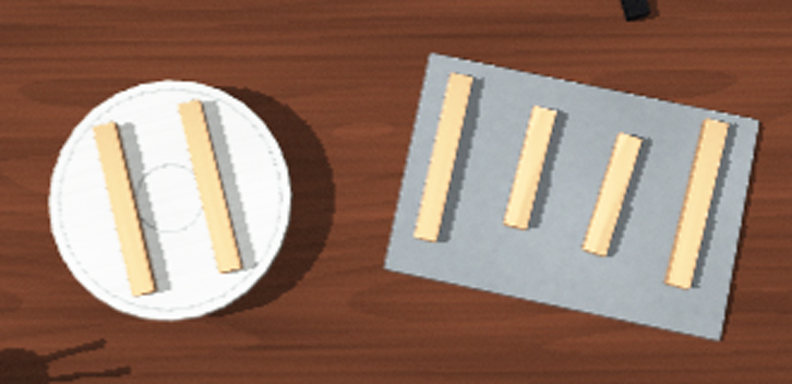

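The crop confirms the two short slats are the inner ones, at crop (530,168) and (612,195), with the long slats on the outside. The sizes measure 130 and 180, and the wheel centre (516,192) matches the midpoint of the bottom slats. Next I'll plan the moves.

```bash
cat > plan.py <<'E'
import sys, numpy as np
from workcell import robot
from scipy.spatial.transform import Rotation as R
def down(psi): p=np.radians(psi)/2; return R.from_quat([np.cos(p),np.sin(p),0,0])
def plan(*wps):
    """wps: (x,y,z mm, psi deg); prints the calls, each split so it is reachable in 5 rows"""
    s=robot.observe(); p=s["ee_pos"]*1000; q=R.from_quat(np.roll(s["orientation"],-1))
    print("at",p.round(1),"psi",round(np.degrees(np.arctan2(*q.as_matrix()[[1,0],0])),1),"t",round(s["time_s"],2),"gap",round(s["finger_gap"]*1000,1),"F",s["force"].round(1))
    for w in wps:
        t=np.array(w[:3],float); g=down(w[3]); rv=(q.inv()*g).as_rotvec()
        n=int(np.ceil(max(np.linalg.norm(t-p)/230,np.degrees(np.linalg.norm(rv))/38,1)))
        d=(t-p)/n
        for i in range(n):
            print(w,i,"rot",(np.degrees(rv)/n/5).round(2).tolist(),"travel",(q.inv().apply(d)/40).round(2).tolist())
            q=q*R.from_rotvec(rv/n)
        p=t;q=g
if __name__=="__main__": plan(*[tuple(map(float,a.split(","))) for a in sys.argv[1:]])
E
python3 plan.py 547.3,-182.4,110,164.3 547.3,-182.4,16,164.3
```

```text
at [ 245.4 -491.7  217.9] psi 26.5 t 0.1 gap 92.9 F [0.5 0.1 0.4]
(547.3, -182.4, 110.0, 164.3) 0 rot [-0.0, -0.01, -6.89] travel [2.55, -0.89, 0.68]
(547.3, -182.4, 110.0, 164.3) 1 rot [-0.0, -0.01, -6.89] travel [2.61, 0.71, 0.68]
(547.3, -182.4, 110.0, 164.3) 2 rot [-0.0, -0.01, -6.89] travel [1.75, 2.06, 0.67]
(547.3, -182.4, 110.0, 164.3) 3 rot [-0.0, -0.01, -6.89] travel [0.27, 2.69, 0.67]
(547.3, -182.4, 16.0, 164.3) 0 rot [0.0, 0.0, 0.0] travel [0.0, 0.0, 2.35]
```

Call:
carry_out:
  rotation:
    - [0, 0, -6.89]
    - [0, 0, -6.89]
    - [0, 0, -6.89]
    - [0, 0, -6.89]
    - [0, 0, -6.89]
  travel:
    - [2.55, -0.89, 0.68]
    - [2.55, -0.89, 0.68]
    - [2.55, -0.89, 0.68]
    - [2.55, -0.89, 0.68]
    - [2.55, -0.89, 0.68]
  gripper: [0, 0, 0, 0, 0]

```text
time_s: 0.6
ee_pos: [0.3213, -0.4139, 0.191]
orientation: [-0.001, 0.861, 0.508, 0.0]
force: [0.4, 0.6, 0.8]
finger_gap: 0.093
gripper_force: 0.0
```

Call:
carry_out:
  rotation:
    - [0, 0, -6.89]
    - [0, 0, -6.89]
    - [0, 0, -6.89]
    - [0, 0, -6.89]
    - [0, 0, -6.89]
  travel:
    - [2.61, 0.71, 0.68]
    - [2.61, 0.71, 0.68]
    - [2.61, 0.71, 0.68]
    - [2.61, 0.71, 0.68]
    - [2.61, 0.71, 0.68]
  gripper: [0, 0, 0, 0, 0]

```text
time_s: 1.1
ee_pos: [0.3965, -0.337, 0.164]
orientation: [-0.0, 0.674, 0.739, -0.0]
force: [0.2, -0.7, 0.5]
finger_gap: 0.0929
gripper_force: 0.0
```

Call:
carry_out:
  rotation:
    - [0, 0, -6.89]
    - [0, 0, -6.89]
    - [0, 0, -6.89]
    - [0, 0, -6.89]
    - [0, 0, -6.89]
  travel:
    - [1.75, 2.06, 0.67]
    - [1.75, 2.06, 0.67]
    - [1.75, 2.06, 0.67]
    - [1.75, 2.06, 0.67]
    - [1.75, 2.06, 0.67]
  gripper: [0, 0, 0, 0, 0]

```text
time_s: 1.6
ee_pos: [0.4719, -0.26, 0.1373]
orientation: [-0.0, 0.426, 0.905, -0.0]
force: [-0.8, -0.5, -0.1]
finger_gap: 0.0931
gripper_force: 0.0
```

Call:
carry_out:
  rotation:
    - [0, 0, -6.89]
    - [0, 0, -6.89]
    - [0, 0, -6.89]
    - [0, 0, -6.89]
    - [0, 0, -6.89]
  travel:
    - [0.27, 2.69, 0.67]
    - [0.27, 2.69, 0.67]
    - [0.27, 2.69, 0.67]
    - [0.27, 2.69, 0.67]
    - [0.27, 2.69, 0.67]
  gripper: [0, 0, 0, 0, 0]

```text
time_s: 2.1
ee_pos: [0.5476, -0.183, 0.1105]
orientation: [-0.0, 0.14, 0.99, -0.0]
force: [-0.3, -0.2, 0.1]
finger_gap: 0.0928
gripper_force: 0.0
```

```bash
python3 plan.py 547.3,-182.4,16,164.3
```

```text
at [ 547.6 -183.   110.5] psi 163.9 t 2.1 gap 92.8 F [-0.3 -0.2  0.1]
(547.3, -182.4, 16.0, 164.3) 0 rot [-0.0, -0.0, -0.07] travel [0.01, 0.01, 2.36]
```

Call:
carry_out:
  rotation:
    - [0, 0, -0.07]
    - [0, 0, -0.07]
    - [0, 0, -0.07]
    - [0, 0, -0.07]
    - [0, 0, -0.07]
  travel:
    - [0.01, 0.01, 0.8]
    - [0.01, 0.01, 1.6]
    - [0.01, 0.01, 2.1]
    - [0.01, 0.01, 2.36]
    - [0.01, 0.01, 2.36]
  gripper: [0, 0, 0, 0, 0]

```text
time_s: 2.6
ee_pos: [0.5462, -0.1825, 0.0152]
orientation: [-0.001, 0.137, 0.991, 0.0]
force: [0.7, -0.6, -0.3]
finger_gap: 0.0932
gripper_force: 0.0
```

Call:
carry_out:
  rotation:
    - [0, 0, 0]
    - [0, 0, 0]
    - [0, 0, 0]
    - [0, 0, 0]
    - [0, 0, 0]
  travel:
    - [0, 0, 0]
    - [0, 0, 0]
    - [0, 0, 0]
    - [0, 0, 0]
    - [0, 0, 0]
  gripper: [0.5, 1, 1, 1, 1]

```text
time_s: 3.1
ee_pos: [0.5475, -0.1821, 0.0168]
orientation: [0.0, 0.134, 0.991, -0.0]
force: [-0.6, 0.1, -0.4]
finger_gap: 0.0575
gripper_force: 0.0
```

```bash
python3 plan.py 547.3,-182.4,150,164.3 584.2,209.2,150,104.35 584.2,209.2,72.5,104.35
```

```text
at [ 547.5 -182.1   16.8] psi 164.7 t 3.1 gap 57.5 F [-0.6  0.1 -0.4]
(547.3, -182.4, 150.0, 164.3) 0 rot [-0.0, 0.01, 0.07] travel [0.0, -0.01, -3.33]
(584.2, 209.2, 150.0, 104.35) 0 rot [0.0, 0.0, 6.0] travel [0.88, 4.84, 0.0]
(584.2, 209.2, 150.0, 104.35) 1 rot [0.0, 0.0, 6.0] travel [3.18, 3.75, 0.0]
(584.2, 209.2, 72.5, 104.35) 0 rot [0.0, 0.0, 0.0] travel [0.0, 0.0, 1.94]
```

Call:
carry_out:
  rotation:
    - [0, 0, 0]
    - [0, 0, 0]
    - [0, 0, 0]
    - [0, 0, 0]
    - [0, 0, 0]
  travel:
    - [0, 0, 0]
    - [0, 0, 0]
    - [0, 0, 0]
    - [0, 0, 0]
    - [0, 0, 0]
  gripper: [1, 1, 1, 1, 1]

```text
time_s: 3.6
ee_pos: [0.5472, -0.182, 0.0162]
orientation: [-0.0, 0.133, 0.991, 0.0]
force: [-0.6, -0.4, 0.3]
finger_gap: 0.0236
gripper_force: 30.0
```

Call:
carry_out:
  rotation:
    - [0, 0, 0]
    - [0, 0, 0]
    - [0, 0, 0]
    - [0, 0, 0]
    - [0, 0, 0]
  travel:
    - [0, 0, 0]
    - [0, 0, 0]
    - [0, 0, 0]
    - [0, 0, -0.3]
    - [0, 0, -0.5]
  gripper: [1, 1, 1, 1, 1]

```text
time_s: 4.1
ee_pos: [0.5475, -0.1822, 0.0373]
orientation: [0.0, 0.133, 0.991, -0.0]
force: [0.1, 0.1, -0.9]
finger_gap: 0.0241
gripper_force: 30.0
```

```bash
python3 plan.py 547.3,-182.4,150,164.3 584.2,209.2,150,104.35 584.2,209.2,72.5,104.35
```

```text
at [ 547.5 -182.2   37.3] psi 164.7 t 4.1 gap 24.1 F [ 0.1  0.1 -0.9]
(547.3, -182.4, 150.0, 164.3) 0 rot [-0.0, 0.01, 0.07] travel [0.0, -0.01, -2.82]
(584.2, 209.2, 150.0, 104.35) 0 rot [0.0, 0.0, 6.0] travel [0.88, 4.84, 0.0]
(584.2, 209.2, 150.0, 104.35) 1 rot [0.0, 0.0, 6.0] travel [3.18, 3.75, 0.0]
(584.2, 209.2, 72.5, 104.35) 0 rot [0.0, 0.0, 0.0] travel [0.0, 0.0, 1.94]
```

Call:
carry_out:
  rotation:
    - [0, 0, 0.07]
    - [0, 0, 0.07]
    - [0, 0, 0.07]
    - [0, 0, 0.07]
    - [0, 0, 0.07]
  travel:
    - [0, 0, -0.8]
    - [0, 0, -1.6]
    - [0, 0, -2.3]
    - [0, 0, -2.82]
    - [0, 0, -2.82]
  gripper: [1, 1, 1, 1, 1]

```text
time_s: 4.6
ee_pos: [0.5494, -0.1832, 0.1535]
orientation: [0.004, 0.136, 0.991, -0.001]
force: [0.2, -0.1, -0.4]
finger_gap: 0.0236
gripper_force: 30.0
```

Call:
carry_out:
  rotation:
    - [0, 0, 6]
    - [0, 0, 6]
    - [0, 0, 6]
    - [0, 0, 6]
    - [0, 0, 6]
  travel:
    - [0.88, 4.84, 0]
    - [0.88, 4.84, 0]
    - [0.88, 4.84, 0]
    - [0.88, 4.84, 0]
    - [0.88, 4.84, 0]
  gripper: [1, 1, 1, 1, 1]

```text
time_s: 5.1
ee_pos: [0.5648, 0.0191, 0.1481]
orientation: [-0.001, 0.387, 0.922, 0.001]
force: [-0.5, -0.3, -0.4]
finger_gap: 0.0238
gripper_force: 30.0
```

Call:
carry_out:
  rotation:
    - [0, 0, 6]
    - [0, 0, 6]
    - [0, 0, 6]
    - [0, 0, 6]
    - [0, 0, 6]
  travel:
    - [3.18, 3.75, 0]
    - [3.18, 3.75, 0]
    - [3.18, 3.75, 0]
    - [3.18, 3.75, 0]
    - [3.18, 3.75, 0]
  gripper: [1, 1, 1, 1, 1]

```text
time_s: 5.6
ee_pos: [0.5836, 0.2142, 0.1481]
orientation: [-0.001, 0.613, 0.79, 0.0]
force: [-0.4, -0.8, -0.6]
finger_gap: 0.0239
gripper_force: 30.0
```

Call:
carry_out:
  rotation:
    - [0, 0, 0]
    - [0, 0, 0]
    - [0, 0, 0]
    - [0, 0, 0]
    - [0, 0, 0]
  travel:
    - [0, 0, 0.5]
    - [0, 0, 1.0]
    - [0, 0, 1.4]
    - [0, 0, 1.6]
    - [0, 0, 1.6]
  gripper: [1, 1, 1, 1, 1]

```text
time_s: 6.1
ee_pos: [0.5832, 0.2086, 0.0833]
orientation: [-0.001, 0.613, 0.79, -0.001]
force: [0.6, -0.3, 0.1]
finger_gap: 0.0237
gripper_force: 30.0
```

```bash
python3 plan.py 584.2,209.2,72.5,104.35
python3 - <<'E'
from h import *
d=robot.get_image("top"); [print(s) for s in slats(d,amin=60) if s[0][0]<330]
E
python3 plan.py
```

```text
at [583.2 208.6  83.3] psi 104.3 t 6.1 gap 23.7 F [ 0.6 -0.3  0.1]
(584.2, 209.2, 72.5, 104.35) 0 rot [-0.04, -0.0, -0.0] travel [0.01, 0.03, 0.27]
([312.0, 133.0], [803.5, -8.5], np.float64(13.3), [66, 37], np.float32(9.3))
([238.0, 208.0], [592.5, 166.0], np.float64(97.9), [46, 24], np.float32(-74.6))
([249.0, 243.0], [512.3, 144.7], np.float64(69.0), [148, 23], np.float32(14.3))
([216.0, 265.0], [460.3, 223.9], np.float64(69.0), [85, 22], np.float32(14.2))
([12.0, 375.0], [205.6, 699.7], np.float64(67.9), [62, 5], np.float32(89.3))
([12.0, 399.0], [154.1, 686.0], np.float64(84.6), [101, 56], np.float32(4.3))
at [584.  208.9  84.5] psi 104.3 t 6.15 gap 23.9 F [ 1.1 -0.  -1.2]
```

Call:
carry_out:
  rotation:
    - [0, 0, 0]
    - [0, 0, 0]
    - [0, 0, 0]
    - [0, 0, 0]
    - [0, 0, 0]
  travel:
    - [0, 0, 0.15]
    - [0.01, 0.01, 0.25]
    - [0.01, 0.01, 0.31]
    - [0.01, 0.01, 0.31]
    - [0.01, 0.01, 0.31]
  gripper: [1, 1, 1, 1, 1]

```text
time_s: 6.65
ee_pos: [0.5845, 0.2102, 0.0728]
orientation: [0.0, 0.613, 0.79, 0.0]
force: [0.1, -0.6, -0.5]
finger_gap: 0.0239
gripper_force: 30.0
```

Call:
carry_out:
  rotation:
    - [0, 0, 0]
    - [0, 0, 0]
    - [0, 0, 0]
    - [0, 0, 0]
    - [0, 0, 0]
  travel:
    - [0, 0, 0]
    - [0, 0, 0]
    - [0, 0, 0]
    - [0, 0, 0]
    - [0, 0, 0]
  gripper: [0.4, 0.4, 0.4, 0.4, 0.4]

```text
time_s: 7.15
ee_pos: [0.5845, 0.2102, 0.0727]
orientation: [0.0, 0.613, 0.79, 0.0]
force: [-0.5, 0.7, -0.7]
finger_gap: 0.0549
gripper_force: 0.0
```

Call:
carry_out:
  rotation:
    - [0, 0, 0]
    - [0, 0, 0]
    - [0, 0, 0]
    - [0, 0, 0]
    - [0, 0, 0]
  travel:
    - [0, 0, -0.2]
    - [0, 0, -0.6]
    - [0, 0, -1.2]
    - [0, 0, -1.7]
    - [0, 0, -1.7]
  gripper: [0.4, 0.4, 0.4, 0.4, 0.4]

```text
time_s: 7.65
ee_pos: [0.5867, 0.2106, 0.1445]
orientation: [0.002, 0.613, 0.79, 0.003]
force: [-0.6, -0.3, 0.1]
finger_gap: 0.0561
gripper_force: 0.0
```

```bash
python3 plan.py 518.1,-267.7,110,161.3 518.1,-267.7,16,161.3
```

```text
at [586.7 210.6 144.5] psi 104.3 t 7.65 gap 56.1 F [-0.6 -0.3  0.1]
(518.1, -267.7, 110.0, 161.3) 0 rot [0.02, 0.01, -3.8] travel [-3.72, -1.54, 0.28]
(518.1, -267.7, 110.0, 161.3) 1 rot [0.02, 0.01, -3.8] travel [-3.02, -2.67, 0.28]
(518.1, -267.7, 110.0, 161.3) 2 rot [0.02, 0.01, -3.8] travel [-1.98, -3.5, 0.28]
(518.1, -267.7, 16.0, 161.3) 0 rot [0.0, 0.0, 0.0] travel [0.0, 0.0, 2.35]
```

Call:
carry_out:
  rotation:
    - [0, 0, -3.8]
    - [0, 0, -3.8]
    - [0, 0, -3.8]
    - [0, 0, -3.8]
    - [0, 0, -3.8]
  travel:
    - [-3.7, -1.54, 0.28]
    - [-3.7, -1.54, 0.28]
    - [-3.7, -1.54, 0.28]
    - [-3.7, -1.54, 0.28]
    - [-3.7, -1.54, 0.28]
  gripper: [0.3, 0.3, 0.3, 0.3, 0.3]

```text
time_s: 8.15
ee_pos: [0.5607, 0.0494, 0.1287]
orientation: [-0.001, 0.477, 0.879, -0.0]
force: [0.4, 0.7, 0.7]
finger_gap: 0.0653
gripper_force: 0.0
```

Call:
carry_out:
  rotation:
    - [0, 0, -3.8]
    - [0, 0, -3.8]
    - [0, 0, -3.8]
    - [0, 0, -3.8]
    - [0, 0, -3.8]
  travel:
    - [-3.02, -2.67, 0.28]
    - [-3.02, -2.67, 0.28]
    - [-3.02, -2.67, 0.28]
    - [-3.02, -2.67, 0.28]
    - [-3.02, -2.67, 0.28]
  gripper: [0.3, 0.3, 0.3, 0.3, 0.3]

```text
time_s: 8.65
ee_pos: [0.5387, -0.1095, 0.1177]
orientation: [-0.0, 0.325, 0.946, 0.0]
force: [-0.3, 0.3, 0.4]
finger_gap: 0.065
gripper_force: 0.0
```

Call:
carry_out:
  rotation:
    - [0, 0, -3.8]
    - [0, 0, -3.8]
    - [0, 0, -3.8]
    - [0, 0, -3.8]
    - [0, 0, -3.8]
  travel:
    - [-1.98, -3.5, 0.28]
    - [-1.98, -3.5, 0.28]
    - [-1.98, -3.5, 0.28]
    - [-1.98, -3.5, 0.28]
    - [-1.98, -3.5, 0.28]
  gripper: [0.3, 0.3, 0.3, 0.3, 0.3]

```text
time_s: 9.15
ee_pos: [0.5161, -0.2679, 0.1066]
orientation: [0.0, 0.164, 0.986, 0.0]
force: [-0.2, 0.8, 0.0]
finger_gap: 0.0652
gripper_force: 0.0
```

```bash
python3 - <<'E'
from h import *
d=robot.get_image("top"); [print(s) for s in slats(d,amin=60)]
cv2.imwrite("pics/p1.png",d["img"][150:350,150:500])
E
python3 plan.py 518.1,-267.7,16,161.3
```

```text
([310.0, 135.0], [800.4, -0.3], np.float64(8.9), [50, 47], np.float32(-52.9))
([344.0, 225.0], [560.2, -91.6], np.float64(31.2), [180, 23], np.float32(-13.4))
([221.0, 213.0], [583.9, 207.9], np.float64(86.8), [128, 24], np.float32(-76.1))
([248.0, 243.0], [512.0, 144.5], np.float64(68.8), [147, 23], np.float32(14.4))
([213.0, 253.0], [489.7, 231.6], np.float64(69.2), [147, 23], np.float32(14.3))
([413.0, 254.0], [488.3, -261.7], np.float64(32.0), [47, 15], np.float32(-20.2))
([444.0, 267.0], [450.0, -339.4], np.float64(30.9), [60, 25], np.float32(-15.6))
([11.0, 427.0], [91.1, 681.9], np.float64(84.7), [227, 56], np.float32(4.0))
at [ 516.1 -266.1  106.6] psi 161.2 t 9.2 gap 65.2 F [0.3 0.5 0.4]
(518.1, -267.7, 16.0, 161.3) 0 rot [0.02, -0.01, -0.02] travel [-0.06, -0.02, 2.27]
```

View pics/p1.png

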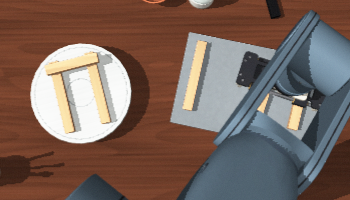

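The picture shows the first short slat laid across the far ends of the bottom pair (crop 72,63), and the base slats haven't moved. Measured yaw is within 0.5° and position within 1.4 mm.

Call:
carry_out:
  rotation:
    - [0, 0, 0]
    - [0, 0, 0]
    - [0, 0, 0]
    - [0, 0, 0]
    - [0, 0, 0]
  travel:
    - [-0.05, 0, 0.8]
    - [-0.05, 0, 1.6]
    - [-0.05, 0, 2.1]
    - [-0.05, 0, 2.27]
    - [-0.05, 0, 2.27]
  gripper: [0.3, 0.3, 0.3, 0.3, 0.3]

```text
time_s: 9.7
ee_pos: [0.5176, -0.2654, 0.0156]
orientation: [-0.001, 0.162, 0.987, 0.001]
force: [-0.3, -0.6, 0.3]
finger_gap: 0.065
gripper_force: 0.0
```

Call:
carry_out:
  rotation:
    - [0, 0, 0]
    - [0, 0, 0]
    - [0, 0, 0]
    - [0, 0, 0]
    - [0, 0, 0]
  travel:
    - [0, 0, 0]
    - [0, 0, 0]
    - [0, 0, 0]
    - [0, 0, 0]
    - [0, 0, 0]
  gripper: [1, 1, 1, 1, 1]

```text
time_s: 10.2
ee_pos: [0.5176, -0.2682, 0.0167]
orientation: [0.0, 0.163, 0.987, -0.0]
force: [-0.3, 0.5, -0.1]
finger_gap: 0.0295
gripper_force: 0.0
```

Call:
carry_out:
  rotation:
    - [0, 0, 0]
    - [0, 0, 0]
    - [0, 0, 0]
    - [0, 0, 0]
    - [0, 0, 0]
  travel:
    - [0, 0, 0]
    - [0, 0, 0]
    - [0, 0, 0]
    - [0, 0, 0]
    - [0, 0, 0]
  gripper: [1, 1, 1, 1, 1]

```text
time_s: 10.7
ee_pos: [0.5175, -0.2681, 0.0165]
orientation: [0.0, 0.162, 0.987, -0.0]
force: [-1.2, 0.3, 3.7]
finger_gap: 0.0234
gripper_force: 30.0
```

```bash
python3 plan.py 518.1,-267.7,150,161.3 449,174.2,150,104.35 449,174.2,86,104.35
```

```text
at [ 517.5 -268.1   16.5] psi 161.3 t 10.7 gap 23.4 F [-1.2  0.3  3.7]
(518.1, -267.7, 150.0, 161.3) 0 rot [-0.0, 0.0, 0.0] travel [-0.01, 0.01, -3.34]
(449.0, 174.2, 150.0, 104.35) 0 rot [0.0, 0.0, 5.7] travel [2.59, 4.96, 0.0]
(449.0, 174.2, 150.0, 104.35) 1 rot [0.0, 0.0, 5.7] travel [4.64, 3.12, 0.0]
(449.0, 174.2, 86.0, 104.35) 0 rot [0.0, 0.0, 0.0] travel [0.0, 0.0, 1.6]
```

Call:
carry_out:
  rotation:
    - [0, 0, 0]
    - [0, 0, 0]
    - [0, 0, 0]
    - [0, 0, 0]
    - [0, 0, 0]
  travel:
    - [0, 0, -0.7]
    - [0, 0, -1.7]
    - [0, 0, -2.6]
    - [0, 0, -3.2]
    - [0, 0, -3.34]
  gripper: [1, 1, 1, 1, 1]

```text
time_s: 11.2
ee_pos: [0.5189, -0.269, 0.1528]
orientation: [0.002, 0.162, 0.987, -0.001]
force: [0.2, 0.3, -0.3]
finger_gap: 0.0237
gripper_force: 30.0
```

Call:
carry_out:
  rotation:
    - [0, 0, 5.7]
    - [0, 0, 5.7]
    - [0, 0, 5.7]
    - [0, 0, 5.7]
    - [0, 0, 5.7]
  travel:
    - [2.59, 4.96, 0]
    - [2.59, 4.96, 0]
    - [2.59, 4.96, 0]
    - [2.59, 4.96, 0]
    - [2.59, 4.96, 0]
  gripper: [1, 1, 1, 1, 1]

```text
time_s: 11.7
ee_pos: [0.4805, -0.0431, 0.1481]
orientation: [-0.002, 0.4, 0.916, 0.0]
force: [0.7, -0.8, -0.1]
finger_gap: 0.0236
gripper_force: 30.0
```

Call:
carry_out:
  rotation:
    - [0, 0, 5.7]
    - [0, 0, 5.7]
    - [0, 0, 5.7]
    - [0, 0, 5.7]
    - [0, 0, 5.7]
  travel:
    - [4.64, 3.12, 0]
    - [4.64, 3.12, 0]
    - [4.64, 3.12, 0]
    - [4.64, 3.12, 0]
    - [4.64, 3.12, 0]
  gripper: [1, 1, 1, 1, 1]

```text
time_s: 12.2
ee_pos: [0.4467, 0.1761, 0.1483]
orientation: [-0.001, 0.615, 0.789, -0.001]
force: [1.1, 0.6, -0.0]
finger_gap: 0.0239
gripper_force: 30.0
```

Call:
carry_out:
  rotation:
    - [0, 0, 0]
    - [0, 0, 0]
    - [0, 0, 0]
    - [0, 0, 0]
    - [0, 0, 0]
  travel:
    - [0, 0, 0.5]
    - [0, 0, 1.0]
    - [0, 0, 1.4]
    - [0, 0, 1.6]
    - [0, 0, 1.6]
  gripper: [1, 1, 1, 1, 1]

```text
time_s: 12.7
ee_pos: [0.4467, 0.1739, 0.0839]
orientation: [-0.001, 0.614, 0.79, -0.001]
force: [0.1, 0.4, -0.9]
finger_gap: 0.0235
gripper_force: 30.0
```

```bash
python3 - <<'E'
from h import *
d=robot.get_image("scene"); [print(s) for s in slats(d,amin=60) if 350<s[0][0]<450 and s[0][1]>150]
E
python3 plan.py 449,174.2,72.5,104.35
```

```text
([378.0, 202.0], [531.4, 142.9], np.float64(67.7), [178, 33], np.float32(14.4))
at [447.6 174.   85. ] psi 104.3 t 12.75 gap 23.4 F [ 0.2  0.6 -0.5]
(449.0, 174.2, 72.5, 104.35) 0 rot [-0.03, -0.0, -0.01] travel [-0.0, 0.04, 0.31]
```

Call:
carry_out:
  rotation:
    - [0, 0, 0]
    - [0, 0, 0]
    - [0, 0, 0]
    - [0, 0, 0]
    - [0, 0, 0]
  travel:
    - [0, 0.03, 0.15]
    - [0, 0.03, 0.25]
    - [0, 0.03, 0.32]
    - [0, 0.03, 0.32]
    - [0, 0.03, 0.32]
  gripper: [1, 1, 1, 1, 1]

```text
time_s: 13.25
ee_pos: [0.4495, 0.1745, 0.0732]
orientation: [0.0, 0.614, 0.79, 0.0]
force: [-0.2, -0.2, 0.7]
finger_gap: 0.0239
gripper_force: 30.0
```

Call:
carry_out:
  rotation:
    - [0, 0, 0]
    - [0, 0, 0]
    - [0, 0, 0]
    - [0, 0, 0]
    - [0, 0, 0]
  travel:
    - [0, 0, 0]
    - [0, 0, 0]
    - [0, 0, 0]
    - [0, 0, 0]
    - [0, 0, 0]
  gripper: [0.4, 0.4, 0.4, 0.4, 0.4]

```text
time_s: 13.75
ee_pos: [0.4495, 0.1745, 0.0731]
orientation: [0.0, 0.613, 0.79, 0.0]
force: [0.2, 0.6, 0.5]
finger_gap: 0.0548
gripper_force: 0.0
```

Call:
carry_out:
  rotation:
    - [0, 0, 0]
    - [0, 0, 0]
    - [0, 0, 0]
    - [0, 0, 0]
    - [0, 0, 0]
  travel:
    - [0, 0, -0.2]
    - [0, 0, -0.6]
    - [0, 0, -1.2]
    - [0, 0, -1.7]
    - [0, 0, -1.7]
  gripper: [0.4, 0.4, 0.4, 0.4, 0.4]

```text
time_s: 14.25
ee_pos: [0.4516, 0.1748, 0.1441]
orientation: [0.002, 0.613, 0.79, 0.002]
force: [0.3, -0.7, -0.4]
finger_gap: 0.0557
gripper_force: 0.0
```

```bash
python3 plan.py 507.6,-355.3,110,164.4 507.6,-355.3,16,164.4
```

```text
at [451.6 174.8 144.1] psi 104.3 t 14.25 gap 55.7 F [ 0.3 -0.7 -0.4]
(507.6, -355.3, 110.0, 164.4) 0 rot [0.02, 0.01, -4.01] travel [-4.4, -0.64, 0.28]
(507.6, -355.3, 110.0, 164.4) 1 rot [0.02, 0.01, -4.01] travel [-3.91, -2.11, 0.28]
(507.6, -355.3, 110.0, 164.4) 2 rot [0.02, 0.01, -4.01] travel [-2.95, -3.32, 0.28]
(507.6, -355.3, 16.0, 164.4) 0 rot [0.0, 0.0, 0.0] travel [0.0, 0.0, 2.35]
```

Call:
carry_out:
  rotation:
    - [0, 0, -4]
    - [0, 0, -4]
    - [0, 0, -4]
    - [0, 0, -4]
    - [0, 0, -4]
  travel:
    - [-4.4, -0.68, 0.28]
    - [-4.4, -0.68, 0.28]
    - [-4.4, -0.68, 0.28]
    - [-4.4, -0.68, 0.28]
    - [-4.4, -0.68, 0.28]
  gripper: [0.3, 0.3, 0.3, 0.3, 0.3]

```text
time_s: 14.75
ee_pos: [0.4669, -0.0073, 0.129]
orientation: [0.0, 0.469, 0.883, -0.001]
force: [-0.4, 0.5, -0.7]
finger_gap: 0.065
gripper_force: 0.0
```

Call:
carry_out:
  rotation:
    - [0, 0, -4]
    - [0, 0, -4]
    - [0, 0, -4]
    - [0, 0, -4]
    - [0, 0, -4]
  travel:
    - [-3.91, -2.11, 0.28]
    - [-3.91, -2.11, 0.28]
    - [-3.91, -2.11, 0.28]
    - [-3.91, -2.11, 0.28]
    - [-3.91, -2.11, 0.28]
  gripper: [0.3, 0.3, 0.3, 0.3, 0.3]

```text
time_s: 15.25
ee_pos: [0.4856, -0.1833, 0.1179]
orientation: [0.0, 0.308, 0.951, -0.001]
force: [-0.9, 0.9, -0.5]
finger_gap: 0.0646
gripper_force: 0.0
```

Call:
carry_out:
  rotation:
    - [0, 0, -4]
    - [0, 0, -4]
    - [0, 0, -4]
    - [0, 0, -4]
    - [0, 0, -4]
  travel:
    - [-2.95, -3.32, 0.28]
    - [-2.95, -3.32, 0.28]
    - [-2.95, -3.32, 0.28]
    - [-2.95, -3.32, 0.28]
    - [-2.95, -3.32, 0.28]
  gripper: [0.3, 0.3, 0.3, 0.3, 0.3]

```text
time_s: 15.75
ee_pos: [0.5037, -0.3584, 0.1063]
orientation: [-0.0, 0.138, 0.99, -0.0]
force: [-0.3, 0.6, -0.4]
finger_gap: 0.065
gripper_force: 0.0
```

```bash
python3 - <<'E'
from h import *
d=robot.get_image("top"); [print(s) for s in slats(d,amin=60)]
E
python3 plan.py 507.6,-355.3,16,164.4
```

```text
([310.0, 135.0], [802.2, -2.4], np.float64(9.3), [47, 46], np.float32(-81.2))
([344.0, 225.0], [560.3, -91.6], np.float64(31.0), [180, 23], np.float32(-13.4))
([221.0, 213.0], [583.8, 207.9], np.float64(86.7), [128, 24], np.float32(-75.8))
([232.0, 253.0], [527.7, 148.3], np.float64(70.4), [113, 23], np.float32(14.4))
([11.0, 427.0], [91.1, 682.0], np.float64(84.6), [227, 56], np.float32(4.0))
at [ 503.4 -355.9  106.3] psi 164.2 t 15.8 gap 65.1 F [0.9 0.5 0.2]
(507.6, -355.3, 16.0, 164.4) 0 rot [0.02, -0.02, -0.04] travel [-0.1, 0.04, 2.26]
```

Call:
carry_out:
  rotation:
    - [0, 0, -0.03]
    - [0, 0, -0.03]
    - [0, 0, -0.03]
    - [0, 0, -0.03]
    - [0, 0, -0.03]
  travel:
    - [-0.1, 0.02, 0.8]
    - [-0.1, 0.02, 1.6]
    - [-0.1, 0.02, 2.1]
    - [-0.1, 0.02, 2.27]
    - [-0.1, 0.02, 2.27]
  gripper: [0.3, 0.3, 0.3, 0.3, 0.3]

```text
time_s: 16.3
ee_pos: [0.5073, -0.354, 0.0158]
orientation: [-0.001, 0.134, 0.991, 0.001]
force: [0.3, -0.4, -0.1]
finger_gap: 0.065
gripper_force: 0.0
```

Call:
carry_out:
  rotation:
    - [0, 0, 0]
    - [0, 0, 0]
    - [0, 0, 0]
    - [0, 0, 0]
    - [0, 0, 0]
  travel:
    - [0, 0, 0]
    - [0, 0, 0]
    - [0, 0, 0]
    - [0, 0, 0]
    - [0, 0, 0]
  gripper: [0.3, 0.3, 0.3, 0.3, 0.3]

```text
time_s: 16.8
ee_pos: [0.5076, -0.3568, 0.0171]
orientation: [0.0, 0.135, 0.991, -0.0]
force: [0.1, 0.5, -0.2]
finger_gap: 0.0651
gripper_force: 0.0
```

```bash
python3 plan.py 507.6,-355.3,16,164.4
```

```text
at [ 507.6 -356.8   17.1] psi 164.5 t 16.8 gap 65.1 F [ 0.1  0.5 -0.2]
(507.6, -355.3, 16.0, 164.4) 0 rot [-0.0, 0.01, 0.01] travel [0.01, 0.04, 0.03]
```

Call:
carry_out:
  rotation:
    - [0, 0, 0]
    - [0, 0, 0]
    - [0, 0, 0]
    - [0, 0, 0]
    - [0, 0, 0]
  travel:
    - [0, 0.03, 0.02]
    - [0, 0.03, 0.02]
    - [0, 0.03, 0.02]
    - [0, 0.03, 0.02]
    - [0, 0.03, 0.02]
  gripper: [1, 1, 1, 1, 1]

```text
time_s: 17.3
ee_pos: [0.5078, -0.3554, 0.0158]
orientation: [-0.0, 0.135, 0.991, 0.0]
force: [0.4, -0.1, 0.1]
finger_gap: 0.0297
gripper_force: 0.0
```

Call:
carry_out:
  rotation:
    - [0, 0, 0]
    - [0, 0, 0]
    - [0, 0, 0]
    - [0, 0, 0]
    - [0, 0, 0]
  travel:
    - [0, 0, 0]
    - [0, 0, 0]
    - [0, 0, 0]
    - [0, 0, 0]
    - [0, 0, 0]
  gripper: [1, 1, 1, 1, 1]

```text
time_s: 17.8
ee_pos: [0.5078, -0.3554, 0.0158]
orientation: [-0.0, 0.135, 0.991, 0.0]
force: [-0.0, -0.3, -0.3]
finger_gap: 0.0236
gripper_force: 30.0
```

```bash
python3 plan.py 507.6,-355.3,160,164.4 505.4,235.4,160,194.35 505.4,235.4,104,194.35
```

```text
at [ 507.8 -355.4   15.8] psi 164.5 t 17.8 gap 23.6 F [-0.  -0.3 -0.3]
(507.6, -355.3, 160.0, 164.4) 0 rot [0.0, -0.0, 0.01] travel [0.01, 0.0, -3.61]
(505.4, 235.4, 160.0, 194.35) 0 rot [0.0, 0.0, -2.0] travel [1.34, 4.74, 0.0]
(505.4, 235.4, 160.0, 194.35) 1 rot [0.0, 0.0, -2.0] travel [0.5, 4.9, 0.0]
(505.4, 235.4, 160.0, 194.35) 2 rot [0.0, 0.0, -2.0] travel [-0.36, 4.91, 0.0]
(505.4, 235.4, 104.0, 194.35) 0 rot [0.0, 0.0, 0.0] travel [0.0, 0.0, 1.4]
```

Call:
carry_out:
  rotation:
    - [0, 0, 0]
    - [0, 0, 0]
    - [0, 0, 0]
    - [0, 0, 0]
    - [0, 0, 0]
  travel:
    - [0, 0, -0.7]
    - [0, 0, -1.7]
    - [0, 0, -2.7]
    - [0, 0, -3.4]
    - [0, 0, -3.61]
  gripper: [1, 1, 1, 1, 1]

```text
time_s: 18.3
ee_pos: [0.5093, -0.3567, 0.1642]
orientation: [0.003, 0.135, 0.991, -0.002]
force: [-0.4, 0.1, -0.5]
finger_gap: 0.0237
gripper_force: 30.0
```

Call:
carry_out:
  rotation:
    - [0, 0, -2]
    - [0, 0, -2]
    - [0, 0, -2]
    - [0, 0, -2]
    - [0, 0, -2]
  travel:
    - [1.34, 4.74, 0]
    - [1.34, 4.74, 0]
    - [1.34, 4.74, 0]
    - [1.34, 4.74, 0]
    - [1.34, 4.74, 0]
  gripper: [1, 1, 1, 1, 1]

```text
time_s: 18.8
ee_pos: [0.5053, -0.1522, 0.1588]
orientation: [-0.002, 0.046, 0.999, 0.002]
force: [-0.7, -0.2, -0.3]
finger_gap: 0.0234
gripper_force: 30.0
```

Call:
carry_out:
  rotation:
    - [0, 0, -2]
    - [0, 0, -2]
    - [0, 0, -2]
    - [0, 0, -2]
    - [0, 0, -2]
  travel:
    - [0.5, 4.9, 0]
    - [0.5, 4.9, 0]
    - [0.5, 4.9, 0]
    - [0.5, 4.9, 0]
    - [0.5, 4.9, 0]
  gripper: [1, 1, 1, 1, 1]

```text
time_s: 19.3
ee_pos: [0.5047, 0.0434, 0.1591]
orientation: [-0.001, -0.042, 0.999, 0.001]
force: [0.3, 0.1, 0.2]
finger_gap: 0.0237
gripper_force: 30.0
```

Call:
carry_out:
  rotation:
    - [0, 0, -2]
    - [0, 0, -2]
    - [0, 0, -2]
    - [0, 0, -2]
    - [0, 0, -2]
  travel:
    - [-0.36, 4.91, 0]
    - [-0.36, 4.91, 0]
    - [-0.36, 4.91, 0]
    - [-0.36, 4.91, 0]
    - [-0.36, 4.91, 0]
  gripper: [1, 1, 1, 1, 1]

```text
time_s: 19.8
ee_pos: [0.5047, 0.2395, 0.1591]
orientation: [-0.0, -0.128, 0.992, 0.001]
force: [-0.3, -0.2, -0.7]
finger_gap: 0.0239
gripper_force: 30.0
```

Call:
carry_out:
  rotation:
    - [0, 0, 0]
    - [0, 0, 0]
    - [0, 0, 0]
    - [0, 0, 0]
    - [0, 0, 0]
  travel:
    - [0, 0, 0.4]
    - [0, 0, 0.9]
    - [0, 0, 1.3]
    - [0, 0, 1.4]
    - [0, 0, 1.4]
  gripper: [1, 1, 1, 1, 1]

```text
time_s: 20.3
ee_pos: [0.5049, 0.2341, 0.1032]
orientation: [-0.001, -0.125, 0.992, -0.0]
force: [-0.4, -0.6, 0.0]
finger_gap: 0.0238
gripper_force: 30.0
```

```bash
python3 - <<'E'
from h import *
for n in("scene","top"):
    d=robot.get_image(n); print(n); [print(s) for s in slats(d,amin=60) if 180<s[0][0]<450 and 150<s[0][1]<300]
    if n=="scene": cv2.imwrite("pics/p2.png",cv2.resize(d["img"][120:270,270:470],None,fx=3,fy=3))
E
python3 plan.py 505.4,235.4,90.3,194.35
```

```text
scene
([379.0, 196.0], [453.1, 167.0], np.float64(80.8), [130, 27], np.float32(-75.9))
([339.0, 292.0], [563.5, -94.6], np.float64(28.5), [183, 29], np.float32(-13.9))
top
([344.0, 225.0], [560.3, -91.8], np.float64(31.1), [180, 24], np.float32(-13.4))
([232.0, 245.0], [452.1, 158.9], np.float64(86.4), [103, 24], np.float32(-75.9))
at [505.8 234.8 104.6] psi -165.6 t 20.4 gap 23.5 F [ 0.3  0.6 -0.2]
(505.4, 235.4, 90.3, 194.35) 0 rot [-0.0, 0.01, 0.01] travel [0.01, 0.02, 0.36]
```

View pics/p2.png

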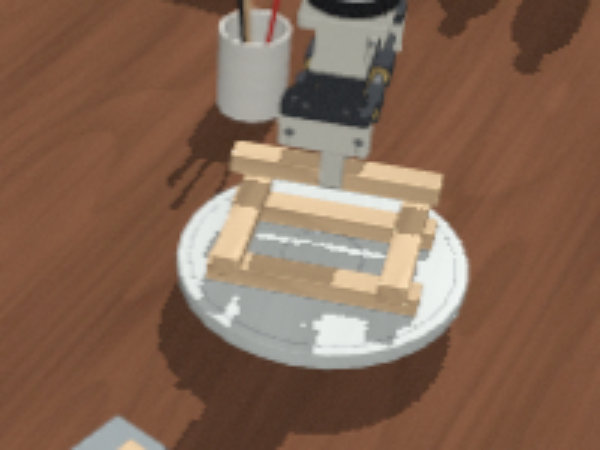

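The crop shows both short slats seated square (crop (238,222) and (402,250)), with the long slat held above base_a at (335,170). I'll place it now.

Call:
carry_out:
  rotation:
    - [0, 0, 0]
    - [0, 0, 0]
    - [0, 0, 0]
    - [0, 0, 0]
    - [0, 0, 0]
  travel:
    - [0, 0.01, 0.15]
    - [0, 0.01, 0.28]
    - [0, 0.01, 0.35]
    - [0, 0.01, 0.35]
    - [0, 0.01, 0.35]
  gripper: [1, 1, 1, 1, 1]

```text
time_s: 20.9
ee_pos: [0.5048, 0.236, 0.0902]
orientation: [-0.0, -0.126, 0.992, -0.0]
force: [-0.3, 0.2, 0.3]
finger_gap: 0.0236
gripper_force: 30.0
```

Call:
carry_out:
  rotation:
    - [0, 0, 0]
    - [0, 0, 0]
    - [0, 0, 0]
    - [0, 0, 0]
    - [0, 0, 0]
  travel:
    - [0, 0, 0]
    - [0, 0, 0]
    - [0, 0, 0]
    - [0, 0, 0]
    - [0, 0, 0]
  gripper: [0.4, 0.4, 0.4, 0.4, 0.4]

```text
time_s: 21.4
ee_pos: [0.505, 0.236, 0.0903]
orientation: [0.0, -0.126, 0.992, -0.0]
force: [0.2, 0.3, -0.3]
finger_gap: 0.0552
gripper_force: 0.0
```

Call:
carry_out:
  rotation:
    - [0, 0, 0]
    - [0, 0, 0]
    - [0, 0, 0]
    - [0, 0, 0]
    - [0, 0, 0]
  travel:
    - [0, 0, -0.2]
    - [0, 0, -0.6]
    - [0, 0, -1.2]
    - [0, 0, -1.6]
    - [0, 0, -1.6]
  gripper: [0.4, 0.4, 0.4, 0.4, 0.4]

```text
time_s: 21.9
ee_pos: [0.5067, 0.2364, 0.1573]
orientation: [0.003, -0.126, 0.992, 0.0]
force: [-0.6, -0.9, -0.2]
finger_gap: 0.056
gripper_force: 0.0
```

```bash
python3 plan.py 560.3,-91.7,110,166.6 560.3,-91.7,16,166.6
```

```text
at [506.7 236.4 157.3] psi -165.5 t 21.9 gap 56.0 F [-0.6 -0.9 -0.2]
(560.3, -91.7, 110.0, 166.6) 0 rot [0.01, 0.03, 2.79] travel [0.38, -4.14, 0.59]
(560.3, -91.7, 110.0, 166.6) 1 rot [0.01, 0.03, 2.79] travel [-0.63, -4.11, 0.59]
(560.3, -91.7, 16.0, 166.6) 0 rot [0.0, 0.0, 0.0] travel [0.0, 0.0, 2.35]
```

Call:
carry_out:
  rotation:
    - [0, 0, 2.79]
    - [0, 0, 2.79]
    - [0, 0, 2.79]
    - [0, 0, 2.79]
    - [0, 0, 2.79]
  travel:
    - [0.35, -4.14, 0.55]
    - [0.35, -4.14, 0.55]
    - [0.35, -4.14, 0.55]
    - [0.35, -4.14, 0.55]
    - [0.35, -4.14, 0.55]
  gripper: [0.3, 0.3, 0.3, 0.3, 0.3]

```text
time_s: 22.4
ee_pos: [0.5325, 0.0694, 0.1311]
orientation: [-0.001, -0.002, 1.0, -0.0]
force: [1.0, 1.1, 0.6]
finger_gap: 0.0655
gripper_force: 0.0
```

Call:
carry_out:
  rotation:
    - [0, 0, 2.79]
    - [0, 0, 2.79]
    - [0, 0, 2.79]
    - [0, 0, 2.79]
    - [0, 0, 2.79]
  travel:
    - [-0.66, -4.11, 0.55]
    - [-0.66, -4.11, 0.55]
    - [-0.66, -4.11, 0.55]
    - [-0.66, -4.11, 0.55]
    - [-0.66, -4.11, 0.55]
  gripper: [0.3, 0.3, 0.3, 0.3, 0.3]

```text
time_s: 22.9
ee_pos: [0.5607, -0.0933, 0.1094]
orientation: [-0.0, 0.118, 0.993, 0.0]
force: [0.2, 0.3, -0.0]
finger_gap: 0.065
gripper_force: 0.0
```

Call:
carry_out:
  rotation:
    - [0, 0, 0]
    - [0, 0, 0]
    - [0, 0, 0]
    - [0, 0, 0]
    - [0, 0, 0]
  travel:
    - [0, 0, 0.7]
    - [0, 0, 1.2]
    - [0, 0, 1.2]
    - [0, 0, 1.2]
    - [0, 0, 1.2]
  gripper: [0.3, 0.3, 0.3, 0.3, 0.3]

```text
time_s: 23.4
ee_pos: [0.5615, -0.0911, 0.0636]
orientation: [0.001, 0.116, 0.993, -0.0]
force: [0.8, -0.4, -0.7]
finger_gap: 0.065
gripper_force: 0.0
```

```bash
python3 - <<'E'
from h import *
for n in("scene","top"):
    d=robot.get_image(n); print(n); [print(s) for s in slats(d,amin=60) if 180<s[0][0]<450 and 150<s[0][1]<300]
E
python3 plan.py 560.3,-91.7,16,166.6
```

```text
scene
([391.0, 197.0], [560.6, 146.9], np.float64(71.4), [119, 31], np.float32(14.1))
([345.0, 297.0], [592.3, -101.2], np.float64(28.0), [122, 28], np.float32(-13.8))
top
([227.0, 242.0], [453.2, 158.8], np.float64(87.4), [101, 27], np.float32(-78.2))
([340.0, 243.0], [512.4, -80.4], np.float64(31.0), [75, 24], np.float32(-13.4))
at [561.5 -91.7  63.6] psi 166.6 t 23.5 gap 65.1 F [ 0.8 -0.1 -0.8]
(560.3, -91.7, 16.0, 166.6) 0 rot [-0.0, 0.03, 0.0] travel [0.03, -0.01, 1.19]
```

Call:
carry_out:
  rotation:
    - [0, 0, 0]
    - [0, 0, 0]
    - [0, 0, 0]
    - [0, 0, 0]
    - [0, 0, 0]
  travel:
    - [0.02, 0, 0.6]
    - [0.02, 0, 1.0]
    - [0.02, 0, 1.19]
    - [0.02, 0, 1.19]
    - [0.02, 0, 1.19]
  gripper: [0.3, 0.3, 0.3, 0.3, 0.3]

```text
time_s: 24.0
ee_pos: [0.5604, -0.0921, 0.0154]
orientation: [0.001, 0.117, 0.993, -0.0]
force: [0.3, 0.4, 0.3]
finger_gap: 0.0653
gripper_force: 0.0
```

Call:
carry_out:
  rotation:
    - [0, 0, 0]
    - [0, 0, 0]
    - [0, 0, 0]
    - [0, 0, 0]
    - [0, 0, 0]
  travel:
    - [0, 0, 0]
    - [0, 0, 0]
    - [0, 0, 0]
    - [0, 0, 0]
    - [0, 0, 0]
  gripper: [1, 1, 1, 1, 1]

```text
time_s: 24.5
ee_pos: [0.5599, -0.0919, 0.0148]
orientation: [0.0, 0.117, 0.993, -0.0]
force: [-0.6, -0.7, 0.7]
finger_gap: 0.0295
gripper_force: 0.0
```

Call:
carry_out:
  rotation:
    - [0, 0, 0]
    - [0, 0, 0]
    - [0, 0, 0]
    - [0, 0, 0]
    - [0, 0, 0]
  travel:
    - [0, 0, 0]
    - [0, 0, 0]
    - [0, 0, 0]
    - [0, 0, 0]
    - [0, 0, 0]
  gripper: [1, 1, 1, 1, 1]

```text
time_s: 25.0
ee_pos: [0.5599, -0.0919, 0.0147]
orientation: [0.0, 0.117, 0.993, 0.0]
force: [-0.1, -0.2, 1.8]
finger_gap: 0.0239
gripper_force: 30.0
```

```bash
python3 plan.py 560.3,-91.7,160,166.6 527.4,148.3,160,194.35 527.4,148.3,104,194.35
```

```text
at [559.9 -91.9  14.7] psi 166.6 t 25.0 gap 23.9 F [-0.1 -0.2  1.8]
(560.3, -91.7, 160.0, 166.6) 0 rot [0.0, 0.0, -0.01] travel [-0.01, 0.01, -3.63]
(527.4, 148.3, 160.0, 194.35) 0 rot [0.0, 0.0, -2.78] travel [1.1, 2.82, 0.0]
(527.4, 148.3, 160.0, 194.35) 1 rot [0.0, 0.0, -2.78] travel [0.39, 3.0, 0.0]
(527.4, 148.3, 104.0, 194.35) 0 rot [0.0, 0.0, 0.0] travel [0.0, 0.0, 1.4]
```

Call:
carry_out:
  rotation:
    - [0, 0, 0]
    - [0, 0, 0]
    - [0, 0, 0]
    - [0, 0, 0]
    - [0, 0, 0]
  travel:
    - [0, 0, -0.7]
    - [0, 0, -1.7]
    - [0, 0, -2.7]
    - [0, 0, -3.4]
    - [0, 0, -3.63]
  gripper: [1, 1, 1, 1, 1]

```text
time_s: 25.5
ee_pos: [0.5615, -0.0925, 0.1632]
orientation: [0.003, 0.117, 0.993, -0.001]
force: [-0.0, 0.1, -0.7]
finger_gap: 0.0238
gripper_force: 30.0
```

Call:
carry_out:
  rotation:
    - [0, 0, -2.78]
    - [0, 0, -2.78]
    - [0, 0, -2.78]
    - [0, 0, -2.78]
    - [0, 0, -2.78]
  travel:
    - [1.1, 2.82, 0]
    - [1.1, 2.82, 0]
    - [1.1, 2.82, 0]
    - [1.1, 2.82, 0]
    - [1.1, 2.82, 0]
  gripper: [1, 1, 1, 1, 1]

```text
time_s: 26.0
ee_pos: [0.5428, 0.0282, 0.1588]
orientation: [-0.001, -0.005, 1.0, -0.0]
force: [0.4, 0.2, -1.1]
finger_gap: 0.0238
gripper_force: 30.0
```

Call:
carry_out:
  rotation:
    - [0, 0, -2.78]
    - [0, 0, -2.78]
    - [0, 0, -2.78]
    - [0, 0, -2.78]
    - [0, 0, -2.78]
  travel:
    - [0.39, 3.0, 0]
    - [0.39, 3.0, 0]
    - [0.39, 3.0, 0]
    - [0.39, 3.0, 0]
    - [0.39, 3.0, 0]
  gripper: [1, 1, 1, 1, 1]

```text
time_s: 26.5
ee_pos: [0.527, 0.1468, 0.1593]
orientation: [-0.0, -0.125, 0.992, -0.0]
force: [-0.3, -0.5, -0.8]
finger_gap: 0.024
gripper_force: 30.0
```

Call:
carry_out:
  rotation:
    - [0, 0, 0]
    - [0, 0, 0]
    - [0, 0, 0]
    - [0, 0, 0]
    - [0, 0, 0]
  travel:
    - [0, 0, 0.4]
    - [0, 0, 0.9]
    - [0, 0, 1.3]
    - [0, 0, 1.4]
    - [0, 0, 1.4]
  gripper: [1, 1, 1, 1, 1]

```text
time_s: 27.0
ee_pos: [0.5267, 0.1463, 0.1032]
orientation: [-0.001, -0.124, 0.992, -0.0]
force: [0.5, 0.0, -0.3]
finger_gap: 0.0235
gripper_force: 30.0
```

```bash
python3 - <<'E'
from h import *
for n in("scene","top"):
    d=robot.get_image(n); print(n); [print(s) for s in slats(d,amin=60) if 180<s[0][0]<450 and 150<s[0][1]<300]
E
python3 plan.py 527.4,148.3,90,194.35
```

```text
scene
([380.0, 201.0], [559.9, 228.8], np.float64(86.7), [73, 40], np.float32(12.7))
top
([250.0, 260.0], [474.7, 132.1], np.float64(118.7), [70, 25], np.float32(13.7))
([209.0, 260.0], [461.8, 232.9], np.float64(105.2), [54, 16], np.float32(-4.2))
at [527.5 147.  104.5] psi -165.7 t 27.1 gap 24.0 F [ 0.1 -0.8 -0.5]
(527.4, 148.3, 90.0, 194.35) 0 rot [-0.0, 0.01, -0.01] travel [-0.0, 0.03, 0.36]
```

Call:
carry_out:
  rotation:
    - [0, 0, 0]
    - [0, 0, 0]
    - [0, 0, 0]
    - [0, 0, 0]
    - [0, 0, 0]
  travel:
    - [0, 0.03, 0.15]
    - [0, 0.03, 0.28]
    - [0, 0.03, 0.35]
    - [0, 0.03, 0.35]
    - [0, 0.03, 0.35]
  gripper: [1, 1, 1, 1, 1]

```text
time_s: 27.6
ee_pos: [0.5263, 0.1492, 0.0898]
orientation: [-0.0, -0.125, 0.992, -0.0]
force: [0.2, 0.3, 1.0]
finger_gap: 0.0235
gripper_force: 30.0
```

Call:
carry_out:
  rotation:
    - [0, 0, 0]
    - [0, 0, 0]
    - [0, 0, 0]
    - [0, 0, 0]
    - [0, 0, 0]
  travel:
    - [0, 0, 0]
    - [0, 0, 0]
    - [0, 0, 0]
    - [0, 0, 0]
    - [0, 0, 0]
  gripper: [0.4, 0.4, 0.4, 0.4, 0.4]

```text
time_s: 28.1
ee_pos: [0.5264, 0.1491, 0.0899]
orientation: [0.0, -0.125, 0.992, 0.0]
force: [-0.2, -0.8, 0.5]
finger_gap: 0.0551
gripper_force: 0.0
```

Call:
carry_out:
  rotation:
    - [0, 0, 0]
    - [0, 0, 0]
    - [0, 0, 0]
    - [0, 0, 0]
    - [0, 0, 0]
  travel:
    - [0, 0, -0.2]
    - [0, 0, -0.6]
    - [0, 0, -1.2]
    - [0, 0, -1.8]
    - [0, 0, -2]
  gripper: [0.4, 0.4, 0.4, 0.4, 0.4]

```text
time_s: 28.6
ee_pos: [0.5279, 0.1493, 0.1729]
orientation: [0.002, -0.125, 0.992, -0.0]
force: [-0.5, 0.4, 0.4]
finger_gap: 0.0558
gripper_force: 0.0
```

Call:
carry_out:
  rotation:
    - [0, 0, 0]
    - [0, 0, 0]
    - [0, 0, 0]
    - [0, 0, 0]
    - [0, 0, 0]
  travel:
    - [0, -1, 0]
    - [0, -2, 0]
    - [0, -3, 0]
    - [0, -4, 0]
    - [0, -5, 0]
  gripper: [0.4, 0.4, 0.4, 0.4, 0.4]

```text
time_s: 29.1
ee_pos: [0.5759, -0.0461, 0.1695]
orientation: [-0.0, -0.125, 0.992, 0.0]
force: [0.4, -0.2, -0.4]
finger_gap: 0.0562
gripper_force: 0.0
```

Call:
carry_out:
  rotation:
    - [0, 0, 0]
    - [0, 0, 0]
    - [0, 0, 0]
    - [0, 0, 0]
    - [0, 0, 0]
  travel:
    - [0, -1, 0]
    - [0, -2, 0]
    - [0, -3, 0]
    - [0, -4, 0]
    - [0, -4, 0]
  gripper: [0.4, 0.4, 0.4, 0.4, 0.4]

```text
time_s: 29.6
ee_pos: [0.6161, -0.205, 0.1688]
orientation: [-0.0, -0.123, 0.992, -0.001]
force: [0.4, 0.1, -0.6]
finger_gap: 0.056
gripper_force: 0.0
```

```bash
python3 - <<'E'
from h import *
a=[]
for n in("scene","top"):
    d=robot.get_image(n); c=d["img"][130:270,300:450] if n=="scene" else d["img"][170:310,155:305]
    a.append(cv2.resize(c,(400,373),interpolation=cv2.INTER_CUBIC))
    if n=="top":
        P=cloud(d); hsv=cv2.cvtColor(d["img"],cv2.COLOR_BGR2HSV); S=cv2.inRange(hsv,(8,40,60),(30,200,255))>0
        x,y=P[...,0]*1000-516.4,P[...,1]*1000-191.85; t=np.radians(14.35)
        u=x*np.cos(t)+y*np.sin(t); v=-x*np.sin(t)+y*np.cos(t); Z=P[...,2]*1000
        for z in(105,87,69):
            m=(S&(abs(Z-z)<6)&(np.hypot(u,v)<125)).astype(np.uint8)
            k,l,st,_=cv2.connectedComponentsWithStats(m)
            for i in range(1,k):
                if st[i,4]<30: continue
                w=np.c_[u[l==i],v[l==i]]; (cx,cy),(e,f),g=cv2.minAreaRect(w.astype(np.float32))
                print(z,"wheel uv",round(cx,1),round(cy,1),"size",round(e),round(f),"ang",round(g,1),"z",np.median(Z[l==i]).round(1),"range u",w[:,0].min().round(),w[:,0].max().round(),"v",w[:,1].min().round(),w[:,1].max().round())
cv2.imwrite("pics/p3.png",np.hstack(a))
E
python3 plan.py
```

```text
105 wheel uv -0.2 -44.6 size 181 24 ang 0.2 z 104.9 range u -90.0 90.0 v -57.0 -32.0
105 wheel uv 0.1 44.9 size 25 181 ang 90.0 z 104.8 range u -90.0 91.0 v 32.0 58.0
87 wheel uv 68.7 -61.1 size 24 10 ang 1.3 z 86.9 range u 57.0 80.0 v -66.0 -56.0
87 wheel uv 68.9 2.2 size 26 63 ang 1.4 z 87.1 range u 55.0 81.0 v -29.0 34.0
87 wheel uv -70.5 -61.7 size 12 24 ang 89.8 z 87.2 range u -82.0 -59.0 v -68.0 -56.0
87 wheel uv -68.7 1.7 size 63 28 ang 88.3 z 87.0 range u -82.0 -54.0 v -30.0 34.0
69 wheel uv 0.8 -55.5 size 4 114 ang 89.7 z 68.6 range u -56.0 58.0 v -58.0 -54.0
69 wheel uv 1.7 35.3 size 7 113 ang 89.2 z 68.4 range u -55.0 58.0 v 31.0 38.0
at [ 615.2 -200.4  168.8] psi -165.8 t 29.7 gap 56.1 F [-0.5 -0.1  0.6]
```

View pics/p3.png

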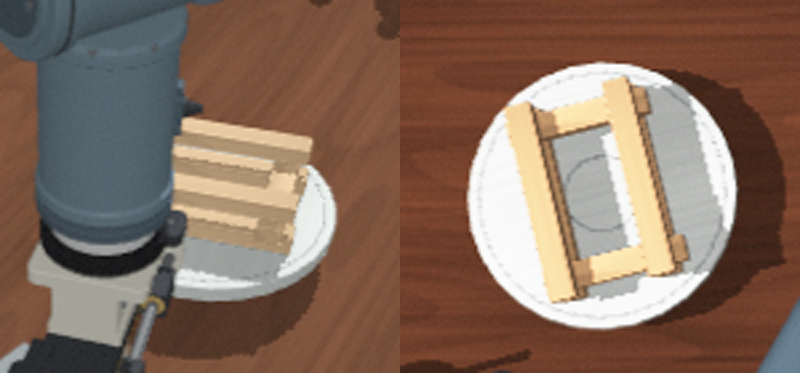

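The final picture shows the crib complete, with the long slats directly over the bottom pair (wheel v = ±45, u ≈ 0). The shorts sit at u ≈ ±69 and each layer is at its proper height. The arm is clear, so I'm handing in.

```bash
python3 -c "
from workcell import robot
print(robot.finish_job())"
```

```text
the job is handed in; nothing more can be done
None
```

The crib is finished and handed in at about 30 s of arm time. The short slats are centred across the bottom pair to within about 3 mm, about 10 mm in from each end, and the long slats lie directly above the bottom pair. The bottom slats had not moved, and the arm kept clear of the bowl, jar and brush tin.

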